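# Draw down the cupboard flap with the hook pole

## Robot

A 7-joint arm with a two-finger parallel gripper is mounted at the origin on the work surface. World frame = base frame: x ahead of the robot, y to its left, z up, the work surface at z = 0. Lengths are in m, angles in rad, forces in N, time in s.
With the tool pointing down it reaches from about 0.375 to 0.925 m from the base axis. Payload 3.1 kg.
Tool frame: the origin (TCP) lies midway between the tips of the shut fingers; the grasp point (between the pads) lies ctrl.tcp_to_grasp behind it (ctrl.tcp_to_grasp is the distance from the TCP to the grasp point, in m); z points along the fingers, y is the line along which they close (so a half turn about z gives the same grasp; the last joint's range is limited). The gripper opens to 85 mm and grips with 20 to 120 N. Pads are 22 mm wide; open, the fingers measure 114 mm over their backs; the gripper's body (76 mm by 85 mm) begins 54 mm behind the grasp point. The pads swing forward as they close: fully open they stand 13 mm farther back than shut.
Start: joints at [-1.302, 0.383, 0.044, 1.598, -0.018, 1.161, -0.05], TCP at [0.233, 0.607, 0.231] pointing down, gripper open.
Joint ranges: [-2.61, 2.61], [-0.41, 2.15], [-1.48, 1.57], [0, 2.5], [-1.57, 4.71], [0.05, 1.97], [-2.85, 2.85]. Speed limits (rad/s): [2.79, 2.79, 3.14, 3.14, 3.14, 3.14, 3.14].

## Interface

Orientations are given as a rotation vector (axis times angle).
In Python, from station import ctrl, optics gives the robot as it stands.
- The arm moves only by the tool play_rows, never from a script. Its argument "targets" is a list of rows, each an object with "xyz": the shift along the tool's x, y, z in m, a list of three; "yaw": the turn about the tool's z in degrees; "claw": the finger opening in m, from 0 to 0.0854. In form: [{"xyz": [x, y, z], "yaw": yaw, "claw": claw}, ...]. A call has 1 to 10 rows; each row is the pose to reach, as a shift and turn from the pose commanded when the call began, along the tool's axes at that moment; what a row does not reach only later rows make up. A row lasts 1/10 s, in which the tool goes at most 50 mm and 8.59 degrees, less where a joint would pass 70% of its speed; a pose out of reach is approached as far as the arm can. A call with a gripper value outside its range is refused whole. The fingers move at their own pace and stop on an object; "newtons" is the grip in N (left out, the last holds). Time passes only in rows, so rows that repeat a pose let the fingers close. It gives the time, the measured TCP pose, the force, the opening and the grip force at its end, in the units of the state.
- ctrl.get_state(): the state, without advancing time (a new reading comes with each control period).
- optics.grab_frame(name): name is "scene" or "top" or "wrist"; returns a dict with "frame" (480x640x3 uint8, blue, green, red), "K" (3x3 intrinsics, pixels), "camera_from_world" (4x4, takes a point from world to camera coordinates). Camera axes: x right, y down, z forward; pixel columns grow to the right and rows downward; lengths in m; the calibration is good to about 2 mm. A picture is of the moment at which its call begins. There is no depth.
- ctrl.job_done(): hands the job in; it is judged then, once.
The state is a dict: "time_s": time; "joints": joint angles; "dq": joint speeds; "joint_efforts": joint torques, N m; "tool_pos": TCP position; "tool_rot": TCP orientation; "force": force on the tool from outside, world axes, zero at the start; "moment": the same for the moment, N m; "opening": finger opening in m; "grasp_force": force on a finger pad.
Only numpy, scipy, OpenCV 4.12 (cv2) and the standard library are available. Lean on these libraries where they do the work, as an engineer would, in place of code of your own. Each camera call takes 0.05 s, during which the arm holds its last target. There are 200 camera calls.

## Task

Lift the hook pole out of its rack, pass its bent hook pin through the ring eye near the top of the cupboard's flap, and draw the flap down with it, steadily and gently, past its catch until it is fully open, home against its firm stop; the eye is only screwed into thin wood, so never load it with more than about 10 N, and do not touch the cupboard or the flap with the gripper. Then unhook the pole, leaving the flap held open there, and lay the pole back down in both forks of its rack the way it lay; leave everything else on the bench where it is.

Things in the scene. Friction and masses are not known exactly. Their poses are not given: they have to be found in the camera images.
- cupboard: Plywood bench cupboard 200 deep x 330 wide x 355 mm high, fixed to the bench. Origin: centre of its underside. Its front face is at x = -100 mm of its own frame and looks along its own -x; own z is up. The upper front is closed by the flap, the lower front by two dummy drawer fronts.
- flap (a joint): Angle of the drop-down flap in rad: 0 shut (upright), growing as its top comes out and down. Starts shut or ajar, stays where left. The firm stop is adjustable: anywhere from 1.30 to 1.52 rad, only to be felt. At the eye the flap moves with 1 to 3 N; some 0.08 rad before the stop a sprung catch resists with at most 7 N; pulled through, the flap snaps onto the stop and is held.
- catch (a joint): How far (m) the sprung ball of the flap's catch, hidden inside the cupboard's side wall, is pushed back: 0 while the flap is clear of it, up to 0.002 as the flap rides over it, and about 0.0013 when the flap has snapped home onto its stop. It tells nothing beforehand of where the stop is.
- flap_hinge (a point): Middle of the flap's hinge line, which runs along the cupboard's y, on its front face 165 mm above the bench. The frame turns with the flap and equals the cupboard's when shut. The flap is a wooden panel 276 wide and 12 thick (x from -12 to 0 mm), its free edge 175 mm from the hinge; it swings towards the cupboard's -x and down.
- flap_eye (a point): Centre of the hole of the steel ring eye on the middle of the flap's outer face, near its top: hole about 14 mm across, ring 6 mm thick, 27 mm overall. The ring stands out edge-on from the flap, so the hole's axis is the frame's y, parallel to the hinge line. The frame turns with the flap; in the flap's frame (from flap_hinge) the point is at x = -27, y = 0, z = +150 mm.
- pole: Short hook pole, 150 g or so: a wooden handle 20 x 20 mm square and 240 mm long, then a steel rod 8 mm thick to x = 200 mm, where it is bent square into a straight hook pin 8 mm thick, 40 mm long, with a round end. Origin: centre of the handle; x runs along the pole to the hook, and the pin points to the pole's -y. z is up as it lies in the rack. It balances at about x = 40 to 55 mm.
- hook_tip (a point): Centre of the round end of the hook pin (x 200, y -40, z 0 mm in the pole's frame; the pin's metal ends 4 mm beyond); axes as the pole's.
- hook_mid (a point): Point on the pin's centre line (x 200, y -24, z 0 mm in the pole's frame); this is the part of the pin that should sit in the eye; axes as the pole's.
- rack: Fixed wooden rest for the pole: a foot 230 x 60 x 12 mm with two forks, 16 mm thick, at x = -95 and +95 mm. Each fork has a notch 26.5 mm wide with flared lips, open at the top; the lips' tops are 88 mm above the bench and about 60 mm apart over all, the notch floor is 45 mm above the bench. Origin: centre of the foot's underside; x runs along the pole as it lies there, hook to +x.
- rack_seat (a point): Where the pole's origin (handle centre) lies when the pole rests in the rack: on the rack's axis, 55 mm above the bench.
- awl: Bystander: a handled awl 150 mm long, lying beside the rack.
- knife: Bystander: a yellow snap-off knife 150 mm long lying on the other side of the rack.
- glue_jar: Bystander: a glue jar 75 mm high, 64 mm across, standing on the bench in front of the cupboard. Origin: centre of its underside.
- dye_bottle: Bystander: a small dye bottle 90 mm high, 48 mm across. Origin: centre of its underside.
- hammer: Bystander: a hammer 260 mm long lying at the far side of the bench.
- stamp_block: Bystander: a wooden block 70 x 120 x 50 mm holding upright steel stamps, about 105 mm high in all. Origin: centre of its underside.
Not all that is in view belongs to the job. What is meant by the rack is not green, and is the larger of those in its own colour.

How it is judged:
By the outcome, as a careful person would: the job done as asked, in the order asked, and still so for the second after the job is handed in, with the robot touching nothing.
It also fails if it takes over 72 s, if anything falls off the work surface, if the arm or the gripper's body presses on something with over 40 N, if the wrist force passes 120 N, or if a joint passes its speed limit or range.

## Working session

There is one attempt and no reset: what is moved stays moved. The work goes in short steps, Python scripts to look and compute and a tool call to move; the robot and the scene stay as the last step left them, time stands still between calls to the robot, and variables do not carry over. Pictures are saved under pics/ and viewed, at most 10 in all, crops included, and the job is handed in when it is done.

Besides the shell and the picture viewer there is one more tool, called after "Emit:" as name([rows], argument=value, ...), one row to a line, values as JSON. play_rows: Moves the arm, as the interface text tells. Its arguments: {"type":"object","properties":{"targets":{"type":"array","items":{"type":"object","properties":{"xyz":{"type":"array","items":{"type":"number"}},"yaw":{"type":"number"},"claw":{"type":"number"}}}},"newtons":{"type":"number"}},"required":["targets"]}

```bash
mkdir -p pics
python3 - <<'E'
from station import ctrl, optics
import cv2, numpy as np
s=ctrl.get_state(); print({k:np.round(s[k],3).tolist() for k in s}, ctrl.tcp_to_grasp)
for n in ("scene","top"):
    d=optics.grab_frame(n); cv2.imwrite(f"pics/{n}0.png",d["frame"])
    T=d["camera_from_world"]; print(n,np.round(-T[:3,:3].T@T[:3,3],3),np.round(d["K"],1).tolist(),np.round(T[:3,:3],3).tolist())
E
```

```text
{'time_s': 0.0, 'joints': [-1.302, 0.384, 0.044, 1.6, -0.018, 1.161, -0.05], 'dq': [-0.0, 0.001, -0.001, -0.0, -0.0, -0.0, 0.0], 'joint_efforts': [-0.0, -43.347, 1.025, -24.951, 0.011, 0.011, 0.0], 'tool_pos': [0.233, 0.606, 0.23], 'tool_rot': [-0.573, -3.089, 0.004], 'force': [-0.175, -0.815, -0.643], 'moment': [-0.039, 0.047, 0.003], 'grasp_force': 0.0, 'opening': 0.085} 0.0187
scene [ 1.488 -0.229  1.205] [[492.6, 0.0, 319.6], [0.0, 492.6, 239.6], [0.0, 0.0, 1.0]] [[0.2, 0.98, -0.004], [0.695, -0.145, -0.705], [-0.691, 0.138, -0.71]]
top [ 0.304 -0.046  1.409] [[529.1, 0.0, 317.7], [0.0, 529.1, 238.9], [0.0, 0.0, 1.0]] [[-0.02, -0.999, -0.025], [-0.99, 0.023, -0.136], [0.136, 0.023, -0.99]]
```

View pics/scene0.png

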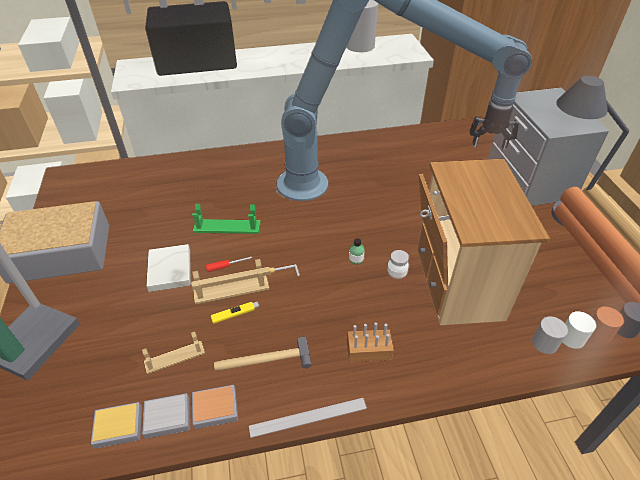

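View pics/top0.png

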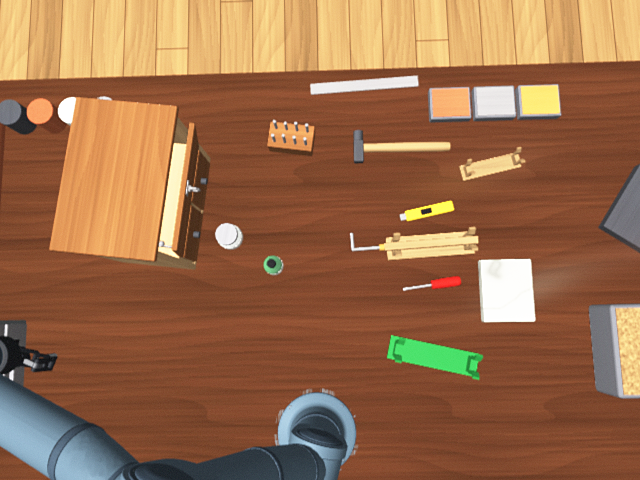

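Candidates for the rack, by scene pixel: the green rack at (227,222), the large wooden one with the pole at (230,285), and the small wooden one at (175,352). By the description it is the large wooden one. In the top view the pole lies at (352–478, 243) with its pin pointing towards +x. The flap is ajar, with its eye near (193,188) top and (425,212) scene.

I'll check this choice in one close montage.

```bash
cat > h.py <<'E'
import numpy as np, cv2
from station import ctrl, optics
from scipy.spatial.transform import Rotation as R
def grab(n):
    d=optics.grab_frame(n); return d["frame"],(np.array(d["K"]),np.array(d["camera_from_world"]))
def ray(cam,p):
    K,T=cam; v=T[:3,:3].T@np.linalg.solve(K,[p[0],p[1],1.]); return -T[:3,:3].T@T[:3,3], v/np.linalg.norm(v)
def onz(cam,p,z):
    o,v=ray(cam,p); return o+v*(z-o[2])/v[2]
def tri(c1,p1,c2,p2):
    P=[c[0]@c[1][:3] for c in (c1,c2)]
    X=cv2.triangulatePoints(P[0],P[1],np.array(p1,float).reshape(2,1),np.array(p2,float).reshape(2,1))[:,0]; X=X[:3]/X[3]
    return X,[np.round(proj(c,X)-p,1).tolist() for c,p in ((c1,p1),(c2,p2))]
def proj(c,X):
    u=c[0]@(c[1][:3,:3]@X+c[1][:3,3]); return u[:2]/u[2]
def crop(im,x,y,w,h,W,H):
    return cv2.resize(im[y:y+h,x:x+w],(W,H),interpolation=cv2.INTER_CUBIC)
def tool(dw):  # world shift -> tool axes, mm
    return np.round(R.from_rotvec(ctrl.get_state()["tool_rot"]).inv().apply(dw)*1000,1)
E
python3 - <<'E'
from h import *
a,ca=grab("scene"); b,cb=grab("top")
M=np.zeros((600,800,3),np.uint8)
M[:200,:600]=crop(b,340,220,150,50,600,200)   # x4
M[210:530,:560]=crop(a,180,240,140,80,560,320) # x4
M[:400,600:800]=crop(b,170,170,40,80,200,400) # x5
M[410:600,600:800]=crop(a,410,190,40,38,200,190) # x5
cv2.imwrite("pics/m1.png",M)
E
```

```text
(no output)
```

View pics/m1.png

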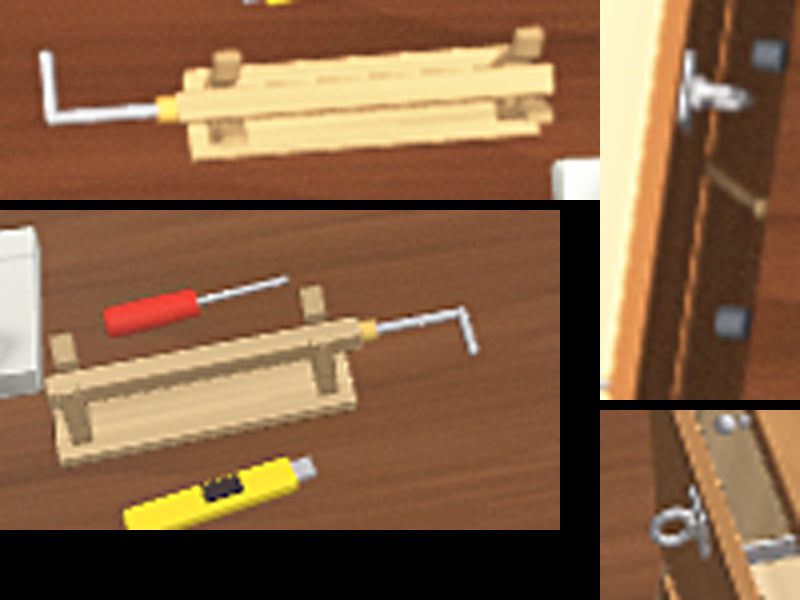

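The montage shows the pole in the large wooden rack. The bend is at top (352.5,250) and scene (295.8,265.8). The pin end is at top (351.5,233) and scene (298.8,275.5). The ring eye is at top (195.6,189.4) and scene (424.8,213).

Run:
```python
from h import *
a,ca=grab("scene"); b,cb=grab("top")
P={"bend":((295.75,265.75),(352.5,250)),"pin":((298.75,275.5),(351.5,233)),"ferr":((274.5,269.5),(379.2,247.5)),"hend":((192,285),(478.2,240)),"eye":((424.8,213),(195.6,189.4)),
# cupboard top corners (front-left,front-right,back)
"cupA":((430,162),(157,261)),"cupB":((455,241),(177,107)),"cupC":((500,161),(52,249)),"cupD":((544,240),(78,98))}
for k,(p,q) in P.items():
    X,e=tri(ca,p,cb,q); print(k,np.round(X,4),e)
for n,p,z in (("jar",(229,230),.075),("dye",(273,264),.09)): print(n,onz(cb,p,z))
# flap free edge (outer top edge) ends in top view
print(ctrl.get_state()["time_s"])
```

```text
bend [ 0.4598 -0.1033  0.0487] [[-0.5, 0.0], [-0.6, -0.1]]
pin [ 0.5039 -0.1016  0.0516] [[-0.7, 0.0], [-0.7, -0.1]]
ferr [ 0.4644 -0.1715  0.0519] [[-0.7, -0.0], [-0.7, -0.1]]
hend [ 0.4776 -0.4246  0.0548] [[-0.9, -0.1], [-0.9, -0.0]]
eye [0.5696 0.2419 0.3043] [[-1.3, 0.3], [-1.4, -0.3]]
cupA [0.4124 0.3072 0.3511] [[-1.4, 0.3], [-1.8, -0.4]]
cupB [0.7323 0.2614 0.3566] [[2.5, -0.7], [2.5, 0.6]]
cupC [0.4407 0.5203 0.3454] [[1.1, -0.4], [1.3, 0.4]]
cupD [0.7635 0.4796 0.3457] [[1.5, -0.6], [1.4, 0.4]]
jar [0.51526752 0.21081149 0.075     ]
dye [0.42406781 0.09693008 0.09      ]
0.3
```

Run:
```python
from h import *
s=ctrl.get_state(); r=R.from_rotvec(s["tool_rot"]); print(np.round(r.as_matrix(),3))
y=r.as_matrix()[:,1]; print("tool y heading",np.degrees(np.arctan2(y[1],y[0])))
p=s["tool_pos"]
for w in ([.25,.45,.42],[.30,.27,.45],[.42,.05,.45],[.4665,-.24,.30]): print(w,tool(np.array(w)-p))
```

```text
[[-0.934  0.359 -0.   ]
 [ 0.359  0.934 -0.001]
 [-0.    -0.001 -1.   ]]
tool y heading 68.98935036738202
[0.25, 0.45, 0.42] [ -72.  -140.1 -189.1]
[0.3, 0.27, 0.45] [-183.2 -290.3 -219. ]
[0.42, 0.05, 0.45] [-374.1 -452.6 -218.8]
[0.4665, -0.24, 0.3] [-521.5 -706.5  -68.5]
```

Emit:
play_rows([
  {"xyz": [-0.018, -0.035, -0.047], "yaw": 0, "claw": 0.06},
  {"xyz": [-0.036, -0.07, -0.095], "yaw": 0, "claw": 0.06},
  {"xyz": [-0.054, -0.105, -0.142], "yaw": 0, "claw": 0.06},
  {"xyz": [-0.072, -0.14, -0.189], "yaw": 5, "claw": 0.06},
  {"xyz": [-0.1, -0.178, -0.2], "yaw": 10, "claw": 0.06},
  {"xyz": [-0.128, -0.216, -0.21], "yaw": 15, "claw": 0.06},
  {"xyz": [-0.155, -0.253, -0.22], "yaw": 20, "claw": 0.06},
  {"xyz": [-0.183, -0.29, -0.22], "yaw": 25, "claw": 0.06},
  {"xyz": [-0.219, -0.321, -0.22], "yaw": 30, "claw": 0.06},
  {"xyz": [-0.255, -0.352, -0.22], "yaw": 36, "claw": 0.06},
])

```text
time_s: 1.3
tool_pos: [0.3349, 0.2053, 0.4517]
tool_rot: [1.504, 2.758, 0.004]
force: [1.4, 1.2, 0.4]
opening: 0.06
grasp_force: 0.0
```

Run:
```python
from h import *
s=ctrl.get_state(); p=s["tool_pos"]; r=R.from_rotvec(s["tool_rot"]); y=r.as_matrix()[:,1]; print(s["time_s"],np.round(p,4),np.degrees(np.arctan2(y[1],y[0])))
for w in ([.45,-.02,.45],[.4665,-.24,.25],[.4665,-.24,.12]): print(w,tool(np.array(w)-p))
```

```text
1.3 [0.3349 0.2053 0.4517] 32.79957438556195
[0.45, -0.02, 0.45] [-251.8  -25.3    1.4]
[0.4665, -0.24, 0.25] [-445.8 -131.1  200.9]
[0.4665, -0.24, 0.12] [-446.  -131.3  330.9]
```

Emit:
play_rows([
  {"xyz": [-0.045, -0.01, 0.0], "yaw": 4, "claw": 0.06},
  {"xyz": [-0.09, -0.025, 0.0], "yaw": 8, "claw": 0.06},
  {"xyz": [-0.135, -0.035, 0.015], "yaw": 12, "claw": 0.06},
  {"xyz": [-0.18, -0.05, 0.035], "yaw": 16, "claw": 0.06},
  {"xyz": [-0.22, -0.062, 0.055], "yaw": 20, "claw": 0.06},
  {"xyz": [-0.26, -0.075, 0.08], "yaw": 24, "claw": 0.06},
  {"xyz": [-0.3, -0.087, 0.105], "yaw": 27, "claw": 0.06},
  {"xyz": [-0.34, -0.1, 0.13], "yaw": 29.6, "claw": 0.06},
  {"xyz": [-0.38, -0.11, 0.155], "yaw": 29.6, "claw": 0.06},
  {"xyz": [-0.415, -0.121, 0.18], "yaw": 29.6, "claw": 0.06},
])

```text
time_s: 2.3
tool_pos: [0.4595, -0.2086, 0.271]
tool_rot: [2.154, 2.284, 0.006]
force: [1.2, 1.7, -0.4]
opening: 0.0598
grasp_force: 0.0
```

Emit:
play_rows([
  {"xyz": [-0.035, 0.01, 0.02], "yaw": 0, "claw": 0.06},
  {"xyz": [-0.035, 0.01, 0.02], "yaw": 0, "claw": 0.06},
])

```text
time_s: 2.5
tool_pos: [0.4685, -0.2454, 0.2461]
tool_rot: [-2.161, -2.276, 0.026]
force: [-0.2, 1.1, -0.2]
opening: 0.0603
grasp_force: 0.0
```

Run:
```python
from h import *
s=ctrl.get_state(); p=s["tool_pos"]; r=R.from_rotvec(s["tool_rot"]); y=r.as_matrix()[:,1]; print(s["time_s"],np.round(p,4),np.degrees(np.arctan2(y[1],y[0])))
f,c=grab("wrist"); cv2.imwrite("pics/w1.png",f); print(np.round(c[0],1).tolist(),np.round(c[1],4).tolist())
```

```text
2.5 [ 0.4685 -0.2454  0.2461] 2.957910645017803
[[368.7, 0.0, 319.0], [0.0, 368.7, 233.7], [0.0, 0.0, 1.0]] [[0.9986, 0.0517, -0.0138, -0.4511], [0.0535, -0.9557, 0.2896, -0.3037], [0.0018, -0.2899, -0.9571, 0.321], [0.0, 0.0, 0.0, 1.0]]
```

View pics/w1.png

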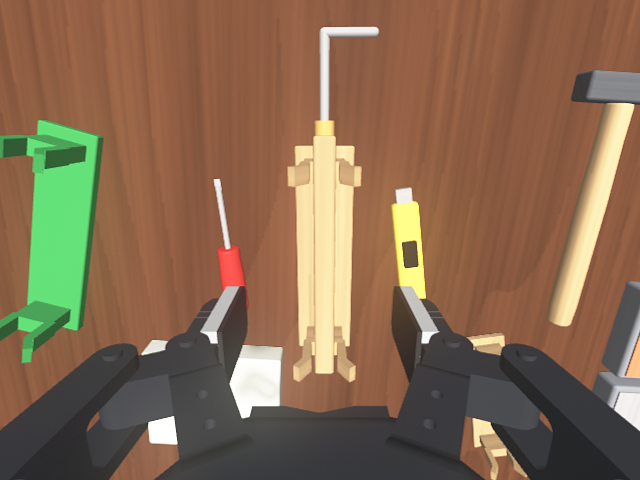

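The wrist view shows the pole running up the image. The handle goes from (324,372) to (324.5,137), the bend is at (324.5,33) and the pin end at (377,31). The forks are at about (324,175) and (324,365).

Run:
```python
from h import *
f,c=grab("wrist"); b,cb=grab("top")
print(tri(c,(324.5,33),cb,(352.5,250)))
print(tri(c,(377,31),cb,(351.5,233)))
for n,p,z in (("hfar",(324,372),.065),("hnear",(324.5,136),.065),("ferr",(324.5,121),.06),("bend",(324.5,33),.055),("pin",(378,31),.055)): print(n,np.round(onz(c,p,z),4))
A=onz(c,(324,372),.065);B=onz(c,(324.5,33),.055); d=(B-A)[:2]; L=np.linalg.norm(d); d/=L; print(L,np.degrees(np.arctan2(d[1],d[0])))
g=B[:2]-d*(.2+.002-.065); p=ctrl.get_state()["tool_pos"]; print("grasp",g, tool(np.r_[g,.0365]-p))
```

```text
(array([ 0.46000579, -0.10343903,  0.05983415]), [[-4.4, 1.6], [-0.3, -0.6]])
(array([ 0.50124767, -0.10213461,  0.0756983 ]), [[-3.2, 0.0], [-0.1, -0.5]])
hfar [ 0.4813 -0.4189  0.065 ]
hnear [ 0.4681 -0.1822  0.065 ]
ferr [ 0.4674 -0.1699  0.06  ]
bend [ 0.4634 -0.1011  0.055 ]
pin [ 0.5069 -0.0973  0.055 ]
0.31836920374345784 93.2238704871467
grasp [ 0.4711207  -0.23784761] [  2.9   0.6 214.4]
```

Emit:
play_rows([
  {"xyz": [0.003, 0.001, 0.045], "yaw": 0, "claw": 0.06},
  {"xyz": [0.003, 0.001, 0.09], "yaw": 0, "claw": 0.06},
  {"xyz": [0.003, 0.001, 0.13], "yaw": 0, "claw": 0.06},
  {"xyz": [0.003, 0.001, 0.165], "yaw": 0, "claw": 0.06},
  {"xyz": [0.003, 0.001, 0.195], "yaw": 0, "claw": 0.06},
  {"xyz": [0.003, 0.001, 0.216], "yaw": 0, "claw": 0.06},
  {"xyz": [0.003, 0.001, 0.216], "yaw": 0, "claw": 0.06},
  {"xyz": [0.003, 0.001, 0.216], "yaw": 0, "claw": 0.01},
  {"xyz": [0.003, 0.001, 0.216], "yaw": 0, "claw": 0.01},
  {"xyz": [0.003, 0.001, 0.216], "yaw": 0, "claw": 0.01},
], newtons=110)

```text
time_s: 3.65
tool_pos: [0.4732, -0.2376, 0.0373]
tool_rot: [2.154, 2.285, 0.005]
force: [-4.8, 3.8, 11.0]
opening: 0.0186
grasp_force: 108.6
```

Emit:
play_rows([
  {"xyz": [0, 0, 0], "yaw": 0, "claw": 0.01},
  {"xyz": [0, 0, 0], "yaw": 0, "claw": 0.01},
  {"xyz": [0, 0, 0], "yaw": 0, "claw": 0.01},
  {"xyz": [0, 0, 0], "yaw": 0, "claw": 0.01},
])

```text
time_s: 4.05
tool_pos: [0.4732, -0.2377, 0.0374]
tool_rot: [2.155, 2.285, 0.005]
force: [-1.9, 2.2, 10.3]
opening: 0.0184
grasp_force: 107.4
```

Emit:
play_rows([
  {"xyz": [0, 0, -0.01], "yaw": 0, "claw": 0.01},
  {"xyz": [0, 0, -0.025], "yaw": 0, "claw": 0.01},
  {"xyz": [0, 0, -0.045], "yaw": 0, "claw": 0.01},
  {"xyz": [0, 0, -0.075], "yaw": 0, "claw": 0.01},
  {"xyz": [0, 0, -0.11], "yaw": 0, "claw": 0.01},
  {"xyz": [0, 0, -0.15], "yaw": 0, "claw": 0.01},
  {"xyz": [0, 0, -0.19], "yaw": 0, "claw": 0.01},
  {"xyz": [0, 0, -0.23], "yaw": 0, "claw": 0.01},
  {"xyz": [0, 0, -0.25], "yaw": 0, "claw": 0.01},
  {"xyz": [0, 0, -0.25], "yaw": 0, "claw": 0.01},
])

```text
time_s: 5.05
tool_pos: [0.4738, -0.2396, 0.289]
tool_rot: [2.151, 2.281, 0.009]
force: [0.8, -0.4, -0.8]
opening: 0.0188
grasp_force: 107.5
```

Run:
```python
from h import *
s=ctrl.get_state(); print(s["force"],s["tool_pos"])
f,c=grab("wrist"); b,cb=grab("top"); a,ca=grab("scene")
M=np.zeros((600,800,3),np.uint8); M[:480,:640]=f
# predicted hook
p=np.array(s["tool_pos"]);X=R.from_rotvec(s["tool_rot"]).as_matrix()
bend=p+X@np.array([.135,0,-.0187]); print("bend pred",bend,"pix w,top,scene",proj(c,bend),proj(cb,bend),proj(ca,bend))
u,v=proj(cb,bend).astype(int); M[480:600,:160]=crop(b,u-20,v-15,40,30,160,120)
u2,v2=proj(ca,bend).astype(int); M[480:600,170:330]=crop(a,u2-20,v2-15,40,30,160,120); print(u,v,u2,v2)
cv2.imwrite("pics/w2.png",M)
```

```text
[ 0.82112133 -0.41557091 -0.80454196] [ 0.47381354 -0.23964434  0.28902602]
bend pred [ 0.46578625 -0.10486553  0.30759819] pix w,top,scene [ 321.61191164 -119.1158154 ] [357.39117624 232.90245761] [291.29168529 204.90077466]
357 232 291 204
```

View pics/w2.png

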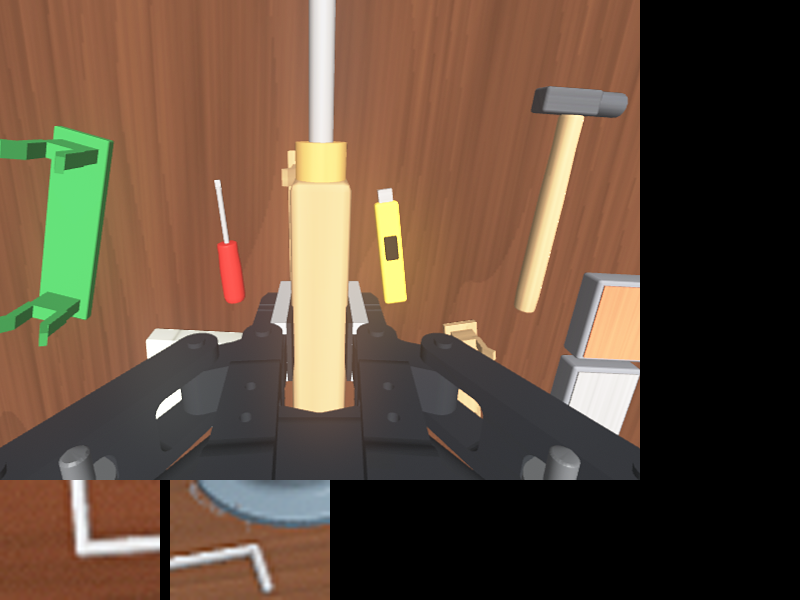

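```bash
cat >> h.py <<'E'
def hook(s=None):   # hook_mid, bend, tip in world from the tool pose
    s=s or ctrl.get_state(); X=R.from_rotvec(s["tool_rot"]); p=np.array(s["tool_pos"])
    return [p+X.apply([.135,y,-.0177]) for y in (.024,0,.04)]
def heading(): 
    x=R.from_rotvec(ctrl.get_state()["tool_rot"]).as_matrix()[:,0]; return np.degrees(np.arctan2(x[1],x[0]))
E
python3 - <<'E'
from h import *
a,ca=grab("scene"); b,cb=grab("top")
print(tri(ca,(292.25,206),cb,(357.75,233.25)), hook()[1], heading())
for t in ((195.6,189.4),(193.8,189.2)): print(tri(ca,(424.8,213),cb,t))
# target tool pose: heading 82, hook_mid at eye + offsets
eye=np.array([.571,.2445,.308]); h=np.radians(82); n=np.array([np.cos(h),np.sin(h),0]); w=np.array([n[1],-n[0],0])
for bk,lat in ((.04,.045),(0,.045),(0,0)):
    hm=eye-bk*n-lat*w; tcp=hm-.135*n-.024*w-np.array([0,0,.0177]); print(bk,lat,tcp,tool(tcp-ctrl.get_state()["tool_pos"]))
E
```

```text
(array([ 0.46587018, -0.10424561,  0.30348852]), [[-0.7, 0.0], [-0.7, -0.1]]) [ 0.46276251 -0.10247188  0.30108768] 93.38019477219056
(array([0.56959766, 0.24194363, 0.30425935]), [[-1.3, 0.3], [-1.4, -0.3]])
(array([0.56962744, 0.24403065, 0.30446197]), [[-0.5, 0.1], [-0.6, -0.1]])
0.04 0.045 [0.47831621 0.08080603 0.2903    ] [317.   26.4  -6.8]
0 0.045 [0.48388313 0.12041675 0.2903    ] [356.2  34.3  -6.8]
0 0 [0.5284452  0.11415397 0.2903    ] [347.4  78.4  -6.9]
```

Emit:
play_rows([
  {"xyz": [0.035, 0.003, -0.003], "yaw": 2, "claw": 0.01},
  {"xyz": [0.075, 0.006, -0.003], "yaw": 4, "claw": 0.01},
  {"xyz": [0.115, 0.009, -0.003], "yaw": 6, "claw": 0.01},
  {"xyz": [0.155, 0.012, -0.003], "yaw": 8, "claw": 0.01},
  {"xyz": [0.195, 0.015, -0.003], "yaw": 10, "claw": 0.01},
  {"xyz": [0.235, 0.018, -0.003], "yaw": 11.4, "claw": 0.01},
  {"xyz": [0.27, 0.021, -0.003], "yaw": 11.4, "claw": 0.01},
  {"xyz": [0.3, 0.024, -0.003], "yaw": 11.4, "claw": 0.01},
  {"xyz": [0.317, 0.024, -0.003], "yaw": 11.4, "claw": 0.01},
  {"xyz": [0.317, 0.024, -0.003], "yaw": 11.4, "claw": 0.01},
])

```text
time_s: 6.3
tool_pos: [0.4761, 0.0823, 0.2868]
tool_rot: [2.366, 2.067, -0.004]
force: [-0.6, 0.3, -2.2]
opening: 0.0182
grasp_force: 107.4
```

Emit:
play_rows([
  {"xyz": [0, 0, 0], "yaw": 0, "claw": 0.01},
  {"xyz": [0, 0, 0], "yaw": 0, "claw": 0.01},
])

```text
time_s: 6.5
tool_pos: [0.4772, 0.0773, 0.2876]
tool_rot: [2.375, 2.056, -0.002]
force: [-0.2, -0.6, -1.2]
opening: 0.0182
grasp_force: 107.4
```

Run:
```python
from h import *
s=ctrl.get_state(); print(s["force"],s["tool_pos"],heading(),np.round(hook(),4))
b,cb=grab("top"); a,ca=grab("scene")
M=np.zeros((600,800,3),np.uint8)
M[:600,:400]=crop(b,175,165,50,75,400,600)   # x8
M[:480,400:800]=crop(a,385,180,50,60,400,480) # x8
f,c=grab("wrist"); M[480:600,400:560]=cv2.resize(f,(160,120)); cv2.imwrite("pics/wfull.png",f)
for X in hook(): print(np.round(proj(cb,X),1),np.round(proj(ca,X),1))
cv2.imwrite("pics/m2.png",M)
```

```text
[-0.22654138 -0.63003173 -1.24644791] [0.47720131 0.07731733 0.2876335 ] 81.75996576096648 [[0.5203 0.2075 0.3052]
 [0.4966 0.2109 0.3052]
 [0.5361 0.2052 0.3052]]
[209.4 211.1] [406.  202.9]
[207.7 222.2] [404.4 197.3]
[210.6 203.8] [407.  206.7]
```

View pics/m2.png

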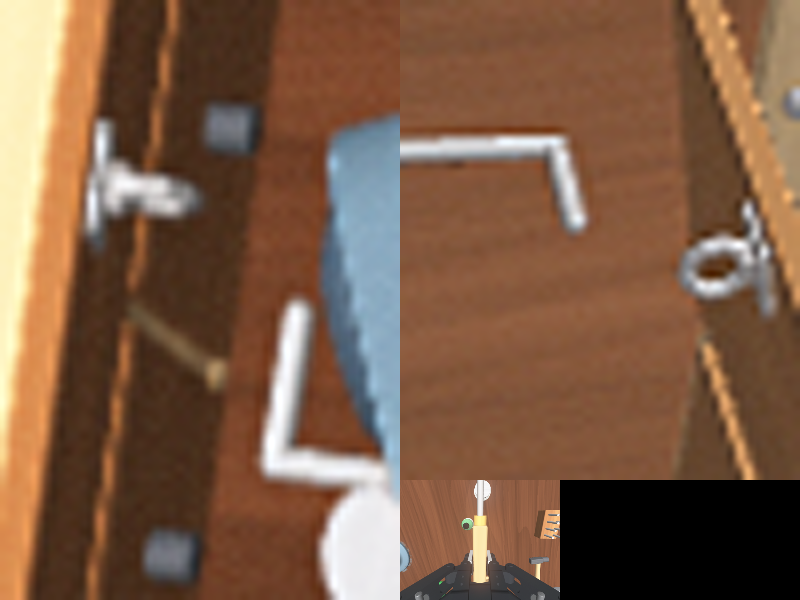

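The montage at 8x shows the bend at top (209.5,223) and scene (405.3,198.4). The pin tip is at top (212.5,202.9) and scene (407.1,207.8). The eye's hole centre is at top (194,188.8) and scene (424.4,213.5). The knob and jar are clear.

Run:
```python
from h import *
b,cb=grab("top"); a,ca=grab("scene")
hm,bend,tip=hook()
ob=np.array([209.5,223.])-proj(cb,bend); oa=np.array([405.3,198.4])-proj(ca,bend)
eb=np.array([194,188.8])-ob; ea=np.array([424.4,213.5])-oa
eye,res=tri(ca,ea,cb,eb); print("offs",ob,oa,"eye",eye,res, heading())
h=np.radians(heading()); n=np.array([np.cos(h),np.sin(h),0]); w=np.array([n[1],-n[0],0])
d=eye-hm; print("along pole, along pin, up:",d@n*1000,d@w*1000,d[2]*1000, "tool",tool(d))
print("raw eye-bend",tri(ca,(424.4,213.5),cb,(194,188.8))[0]-tri(ca,(405.3,198.4),cb,(209.5,223))[0])
```

```text
offs [2.12913403 0.72157218] [0.65032075 1.24096526] eye [0.57033738 0.24391051 0.30888057] [[0.8, -0.2], [0.9, 0.2]] 81.87457785372686
along pole, along pin, up: 41.50402673178751 44.82418218742255 3.1310202782435237 tool [41.5 44.8 -3.1]
raw eye-bend [0.07429465 0.03138673 0.00327974]
```

Emit:
play_rows([
  {"xyz": [0.02, 0, -0.003], "yaw": 0, "claw": 0.01},
  {"xyz": [0.041, 0, -0.003], "yaw": 0, "claw": 0.01},
  {"xyz": [0.041, 0.009, -0.003], "yaw": 0, "claw": 0.01},
  {"xyz": [0.041, 0.018, -0.003], "yaw": 0, "claw": 0.01},
  {"xyz": [0.041, 0.018, -0.003], "yaw": 0, "claw": 0.01},
  {"xyz": [0.041, 0.018, -0.003], "yaw": 0, "claw": 0.01},
])

```text
time_s: 7.35
tool_pos: [0.5009, 0.1174, 0.2907]
tool_rot: [2.372, 2.059, -0.002]
force: [0.4, 0.4, -1.1]
opening: 0.0181
grasp_force: 107.6
```

Run:
```python
from h import *
s=ctrl.get_state(); print(s["force"],s["tool_pos"],heading(),np.round(hook(),4))
b,cb=grab("top"); a,ca=grab("scene")
M=np.zeros((600,800,3),np.uint8)
M[:600,:400]=crop(b,180,175,30,45,400,600)   # x13.33
M[:480,400:800]=crop(a,405,190,30,36,400,480) # x13.33
for X in hook(): print(np.round(proj(cb,X),1),np.round(proj(ca,X),1))
cv2.imwrite("pics/m3.png",M)
```

```text
[ 0.35265498  0.4254726  -1.10801331] [0.50089043 0.11735016 0.29070617] 81.90130117656318 [[0.5437 0.2476 0.3082]
 [0.5199 0.251  0.3082]
 [0.5595 0.2454 0.3082]]
[190.9 200.8] [422.4 205.6]
[189.2 211.8] [420.6 199.9]
[192.  193.5] [423.6 209.4]
```

View pics/m3.png

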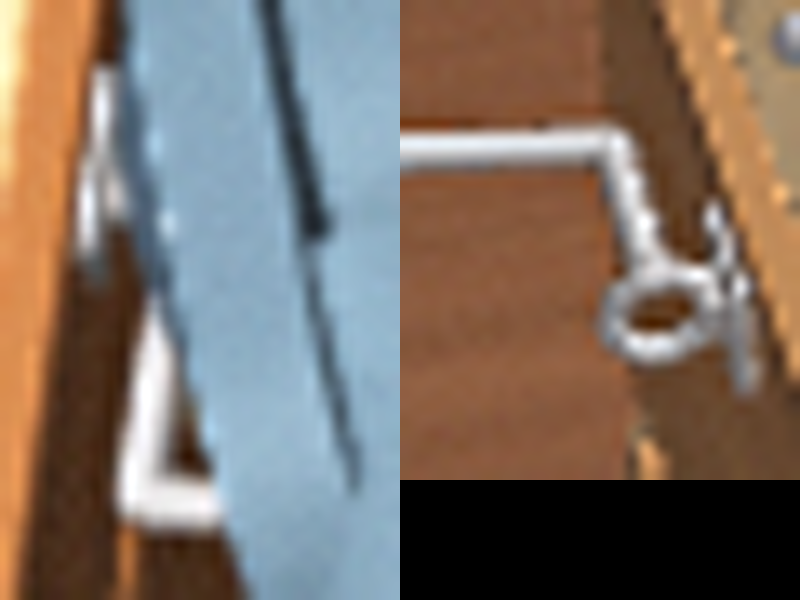

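In the scene crop at 13x the bend is at (420.9,201.2) and the ring hole centre at (424.3,213.6). The pin axis, extended, passes within about 1 mm of the hole centre. The arm hides the ring in the top view. Now I'll insert the pin slowly.

Emit:
play_rows([
  {"xyz": [0, 0.002, 0], "yaw": 0, "claw": 0.01},
  {"xyz": [0, 0.004, 0], "yaw": 0, "claw": 0.01},
  {"xyz": [0, 0.006, 0], "yaw": 0, "claw": 0.01},
  {"xyz": [0, 0.008, 0], "yaw": 0, "claw": 0.01},
  {"xyz": [0, 0.01, 0], "yaw": 0, "claw": 0.01},
])

```text
time_s: 7.95
tool_pos: [0.5108, 0.1167, 0.291]
tool_rot: [-2.371, -2.061, -0.0]
force: [-0.5, 0.5, -1.3]
opening: 0.018
grasp_force: 107.6
```

Emit:
play_rows([
  {"xyz": [0, 0.003, 0], "yaw": 0, "claw": 0.01},
  {"xyz": [0, 0.006, 0], "yaw": 0, "claw": 0.01},
  {"xyz": [0, 0.009, 0], "yaw": 0, "claw": 0.01},
  {"xyz": [0, 0.009, 0], "yaw": 0, "claw": 0.01},
])

```text
time_s: 8.35
tool_pos: [0.52, 0.1153, 0.2909]
tool_rot: [2.371, 2.06, -0.0]
force: [-0.3, -0.6, -2.1]
opening: 0.0181
grasp_force: 107.6
```

Run:
```python
from h import *
s=ctrl.get_state(); print(s["force"],s["tool_pos"],heading(),np.round(hook(),4))
a,ca=grab("scene"); cv2.imwrite("pics/m4.png",crop(a,400,185,40,40,480,480))
for X in hook(): print(np.round(proj(ca,X),1))
```

```text
[-0.31728765 -0.55784981 -2.07055359] [0.51996471 0.1152545  0.29093667] 81.96310294781826 [[0.5626 0.2456 0.3086]
 [0.5388 0.2489 0.3086]
 [0.5784 0.2433 0.3086]]
[424.1 210.2]
[422.3 204.4]
[425.4 214.1]
```

View pics/m4.png

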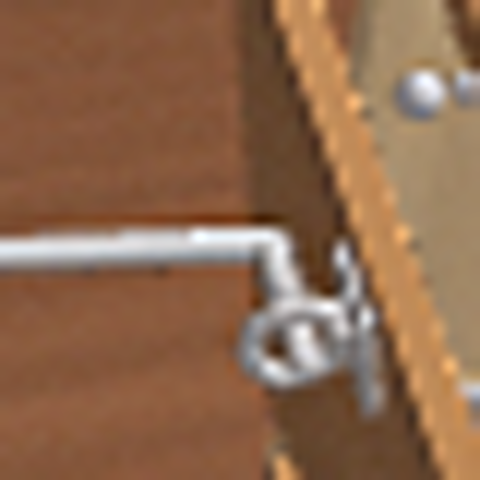

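The pin end now shows inside the ring hole at crop (305,350), so it is passing through. I'll seat it the last 8 mm.

Emit:
play_rows([
  {"xyz": [0, 0.003, 0], "yaw": 0, "claw": 0.01},
  {"xyz": [0, 0.006, 0], "yaw": 0, "claw": 0.01},
  {"xyz": [0, 0.009, 0], "yaw": 0, "claw": 0.01},
  {"xyz": [0, 0.009, 0], "yaw": 0, "claw": 0.01},
  {"xyz": [0, 0.009, 0], "yaw": 0, "claw": 0.01},
])

```text
time_s: 8.9
tool_pos: [0.5285, 0.114, 0.2909]
tool_rot: [2.371, 2.06, -0.0]
force: [-0.2, 0.1, -1.1]
opening: 0.0182
grasp_force: 107.6
```

Run:
```python
from h import *
s=ctrl.get_state(); print(s["force"],s["tool_pos"],heading(),np.round(hook(),4))
# arc plan: hinge below/behind eye
eye=np.array([.5703,.2439,.3085]); n=np.array([np.cos(np.radians(81.9)),np.sin(np.radians(81.9))])
z=eye[2]-.165; r=np.hypot(.15,.027); a0=np.arccos(z/r); print("alpha0 rad",a0,"theta",a0-np.arctan2(27,150))
out0=r*np.sin(a0)
for k in range(0,30):
    a=a0+.05*k; print(k,round(a-.178,3),"back",round(1000*(r*np.sin(a)-out0),1),"down",round(1000*(z-r*np.cos(a)),1))
```

```text
[-0.15127294  0.14173714 -1.06127483] [0.52847649 0.1140456  0.29087631] 81.97224327390644 [[0.5711 0.2444 0.3085]
 [0.5473 0.2477 0.3085]
 [0.5869 0.2421 0.3085]]
alpha0 rad 0.3436374762337587 theta 0.16554453800256114
0 0.166 back 0.0 down 0.0
1 0.216 back 7.1 down 2.7
2 0.266 back 14.1 down 5.8
3 0.316 back 20.9 down 9.3
4 0.366 back 27.5 down 13.1
5 0.416 back 33.9 down 17.2
6 0.466 back 40.1 down 21.6
7 0.516 back 46.1 down 26.3
8 0.566 back 51.8 down 31.3
9 0.616 back 57.3 down 36.6
10 0.666 back 62.5 down 42.2
11 0.716 back 67.4 down 48.0
12 0.766 back 72.1 down 54.1
13 0.816 back 76.4 down 60.3
14 0.866 back 80.4 down 66.8
15 0.916 back 84.0 down 73.5
16 0.966 back 87.4 down 80.4
17 1.016 back 90.3 down 87.4
18 1.066 back 93.0 down 94.5
19 1.116 back 95.2 down 101.8
20 1.166 back 97.1 down 109.2
21 1.216 back 98.7 down 116.6
22 1.266 back 99.8 down 124.2
23 1.316 back 100.6 down 131.8
24 1.366 back 101.0 down 139.4
25 1.416 back 101.0 down 147.0
26 1.466 back 100.7 down 154.6
27 1.516 back 99.9 down 162.2
28 1.566 back 98.8 down 169.7
29 1.616 back 97.3 down 177.2
```

Emit:
play_rows([
  {"xyz": [-0.0036, 0, 0.0013], "yaw": 0, "claw": 0.01},
  {"xyz": [-0.0071, 0, 0.0027], "yaw": 0, "claw": 0.01},
  {"xyz": [-0.0106, 0, 0.0042], "yaw": 0, "claw": 0.01},
  {"xyz": [-0.0141, 0, 0.0058], "yaw": 0, "claw": 0.01},
])

```text
time_s: 9.3
tool_pos: [0.5264, 0.1003, 0.2849]
tool_rot: [-2.371, -2.061, -0.001]
force: [0.9, 2.2, -1.9]
opening: 0.0185
grasp_force: 107.5
```

Emit:
play_rows([
  {"xyz": [-0.0034, 0, 0.0017], "yaw": 0, "claw": 0.01},
  {"xyz": [-0.0068, 0, 0.0035], "yaw": 0, "claw": 0.01},
  {"xyz": [-0.0101, 0, 0.0053], "yaw": 0, "claw": 0.01},
  {"xyz": [-0.0134, 0, 0.0073], "yaw": 0, "claw": 0.01},
])

```text
time_s: 9.7
tool_pos: [0.5244, 0.0868, 0.2776]
tool_rot: [-2.371, -2.061, 0.0]
force: [0.4, 1.8, -2.2]
opening: 0.0181
grasp_force: 107.5
```

Run:
```python
from h import *
s=ctrl.get_state(); print(s["force"],s["moment"],s["tool_pos"],heading(),np.round(hook(),4))
a,ca=grab("scene")
X=hook()[0]; u,v=proj(ca,X); print(u,v); cv2.imwrite("pics/m5.png",crop(a,int(u)-20,int(v)-20,40,40,480,480))
```

```text
[ 0.40171672  1.81611936 -2.22675233] [ 0.29412009 -0.12477723 -0.00367751] [0.5244363  0.08679853 0.27758245] 82.00481946664334 [[0.567  0.2171 0.2953]
 [0.5432 0.2205 0.2953]
 [0.5828 0.2149 0.2953]]
413.6906728359583 216.45516759656556
```

View pics/m5.png

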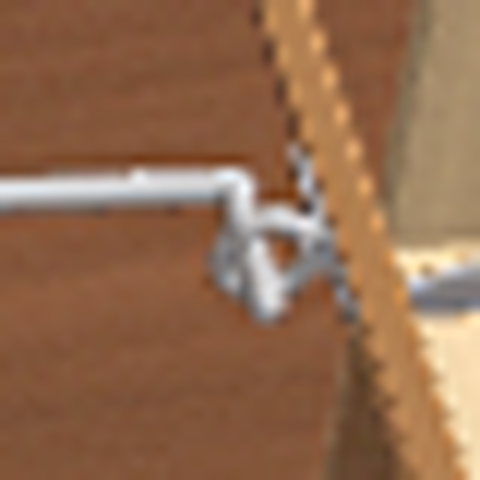

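The pin sits in the ring (crop (265,290)) and the flap is clearly moving with it. I'll continue along the arc.

Emit:
play_rows([
  {"xyz": [-0.0032, 0, 0.002], "yaw": 0, "claw": 0.01},
  {"xyz": [-0.0064, 0, 0.0041], "yaw": 0, "claw": 0.01},
  {"xyz": [-0.0095, 0, 0.0063], "yaw": 0, "claw": 0.01},
  {"xyz": [-0.0126, 0, 0.0085], "yaw": 0, "claw": 0.01},
  {"xyz": [-0.0156, 0, 0.0108], "yaw": 0, "claw": 0.01},
  {"xyz": [-0.0186, 0, 0.0132], "yaw": 0, "claw": 0.01},
])

```text
time_s: 10.35
tool_pos: [0.522, 0.0685, 0.2644]
tool_rot: [-2.371, -2.061, -0.0]
force: [0.5, 3.3, -2.6]
opening: 0.0185
grasp_force: 107.4
```

Emit:
play_rows([
  {"xyz": [-0.0029, 0, 0.0025], "yaw": 0, "claw": 0.01},
  {"xyz": [-0.0057, 0, 0.005], "yaw": 0, "claw": 0.01},
  {"xyz": [-0.0085, 0, 0.0076], "yaw": 0, "claw": 0.01},
  {"xyz": [-0.0112, 0, 0.0103], "yaw": 0, "claw": 0.01},
  {"xyz": [-0.0138, 0, 0.0131], "yaw": 0, "claw": 0.01},
  {"xyz": [-0.0164, 0, 0.0159], "yaw": 0, "claw": 0.01},
])

```text
time_s: 10.95
tool_pos: [0.5198, 0.0525, 0.2485]
tool_rot: [-2.371, -2.061, -0.001]
force: [1.9, 4.0, -2.8]
opening: 0.0183
grasp_force: 107.3
```

Run:
```python
from h import *
s=ctrl.get_state(); print(s["force"],s["moment"],s["tool_pos"],heading(),np.round(hook(),4))
```

```text
[ 1.91723096  3.96729252 -2.81009087] [ 0.67144449 -0.27970357  0.04521759] [0.51979757 0.05245309 0.24851221] 82.00309452488287 [[0.5623 0.1828 0.2663]
 [0.5386 0.1861 0.2663]
 [0.5782 0.1806 0.2663]]
```

The force on the hook is mostly radial (about 4 N inward), so the true arc lies about 4 mm closer to the hinge. I'll correct for that.

Run:
```python
import numpy as np
r=.1524
for k in range(0,33):
    a=.9+.025*k; print(k,"th",round(a-.178,3),"back",round(1000*(r*np.sin(a)-.1191),1),"down",round(1000*(.095-r*np.cos(a)),1))
```

```text
0 th 0.722 back 0.3 down 0.3
1 th 0.747 back 2.6 down 3.3
2 th 0.772 back 4.9 down 6.4
3 th 0.797 back 7.0 down 9.5
4 th 0.822 back 9.1 down 12.7
5 th 0.847 back 11.2 down 15.9
6 th 0.872 back 13.1 down 19.2
7 th 0.897 back 14.9 down 22.5
8 th 0.922 back 16.7 down 25.9
9 th 0.947 back 18.4 down 29.3
10 th 0.972 back 20.0 down 32.7
11 th 0.997 back 21.5 down 36.2
12 th 1.022 back 22.9 down 39.8
13 th 1.047 back 24.3 down 43.3
14 th 1.072 back 25.5 down 46.9
15 th 1.097 back 26.7 down 50.6
16 th 1.122 back 27.7 down 54.2
17 th 1.147 back 28.7 down 57.9
18 th 1.172 back 29.6 down 61.6
19 th 1.197 back 30.4 down 65.4
20 th 1.222 back 31.1 down 69.1
21 th 1.247 back 31.7 down 72.9
22 th 1.272 back 32.2 down 76.6
23 th 1.297 back 32.6 down 80.4
24 th 1.322 back 32.9 down 84.2
25 th 1.347 back 33.1 down 88.0
26 th 1.372 back 33.3 down 91.8
27 th 1.397 back 33.3 down 95.6
28 th 1.422 back 33.2 down 99.5
29 th 1.447 back 33.1 down 103.3
30 th 1.472 back 32.8 down 107.1
31 th 1.497 back 32.5 down 110.9
32 th 1.522 back 32.0 down 114.6
```

Emit:
play_rows([
  {"xyz": [0.0014, 0, 0.0013], "yaw": 0, "claw": 0.01},
  {"xyz": [0.0027, 0, 0.0026], "yaw": 0, "claw": 0.01},
  {"xyz": [0.0027, 0, 0.0026], "yaw": 0, "claw": 0.01},
])

```text
time_s: 11.25
tool_pos: [0.5199, 0.0538, 0.2461]
tool_rot: [2.372, 2.059, -0.002]
force: [0.7, 0.7, -1.6]
opening: 0.0185
grasp_force: 107.7
```

Radial load is gone. Continuing.

Emit:
play_rows([
  {"xyz": [-0.0026, 0, 0.0033], "yaw": 0, "claw": 0.01},
  {"xyz": [-0.0049, 0, 0.0064], "yaw": 0, "claw": 0.01},
  {"xyz": [-0.007, 0, 0.0095], "yaw": 0, "claw": 0.01},
  {"xyz": [-0.0091, 0, 0.0127], "yaw": 0, "claw": 0.01},
  {"xyz": [-0.0112, 0, 0.0159], "yaw": 0, "claw": 0.01},
  {"xyz": [-0.0131, 0, 0.0192], "yaw": 0, "claw": 0.01},
])

```text
time_s: 11.85
tool_pos: [0.5185, 0.0415, 0.2268]
tool_rot: [2.372, 2.06, 0.001]
force: [0.2, -0.3, 0.3]
opening: 0.0184
grasp_force: 107.9
```

Emit:
play_rows([
  {"xyz": [-0.0018, 0, 0.0033], "yaw": 0, "claw": 0.01},
  {"xyz": [-0.0036, 0, 0.0067], "yaw": 0, "claw": 0.01},
  {"xyz": [-0.0053, 0, 0.0101], "yaw": 0, "claw": 0.01},
  {"xyz": [-0.0069, 0, 0.0135], "yaw": 0, "claw": 0.01},
  {"xyz": [-0.0084, 0, 0.017], "yaw": 0, "claw": 0.01},
  {"xyz": [-0.0098, 0, 0.0206], "yaw": 0, "claw": 0.01},
])

```text
time_s: 12.45
tool_pos: [0.5169, 0.032, 0.2061]
tool_rot: [2.371, 2.06, -0.0]
force: [0.7, -1.6, 0.6]
opening: 0.0185
grasp_force: 107.9
```

Run:
```python
from h import *
s=ctrl.get_state(); print(s["force"],s["moment"],s["tool_pos"],heading(),np.round(hook(),4))
```

```text
[ 0.6701619  -1.60823866  0.62037562] [ 0.04216885 -0.13243809 -0.12637224] [0.5169138  0.03195999 0.20605834] 81.9762170684098 [[0.5595 0.1623 0.2237]
 [0.5358 0.1656 0.2237]
 [0.5754 0.1601 0.2237]]
```

Emit:
play_rows([
  {"xyz": [-0.0018, 0, 0.0035], "yaw": 0, "claw": 0.01},
  {"xyz": [-0.0034, 0, 0.0071], "yaw": 0, "claw": 0.01},
  {"xyz": [-0.0049, 0, 0.0108], "yaw": 0, "claw": 0.01},
  {"xyz": [-0.0062, 0, 0.0144], "yaw": 0, "claw": 0.01},
])

```text
time_s: 12.85
tool_pos: [0.5158, 0.0264, 0.1915]
tool_rot: [-2.37, -2.061, 0.0]
force: [0.3, -0.1, -0.4]
opening: 0.0182
grasp_force: 107.9
```

Emit:
play_rows([
  {"xyz": [-0.001, 0, 0.0037], "yaw": 0, "claw": 0.01},
  {"xyz": [-0.0019, 0, 0.0074], "yaw": 0, "claw": 0.01},
  {"xyz": [-0.0027, 0, 0.0112], "yaw": 0, "claw": 0.01},
])

```text
time_s: 13.15
tool_pos: [0.5155, 0.0236, 0.1803]
tool_rot: [-2.371, -2.061, 0.0]
force: [0.3, 0.7, 0.4]
opening: 0.0185
grasp_force: 107.9
```

Emit:
play_rows([
  {"xyz": [-0.0004, 0, 0.002], "yaw": 0, "claw": 0.01},
  {"xyz": [-0.0007, 0, 0.0037], "yaw": 0, "claw": 0.01},
])

```text
time_s: 13.35
tool_pos: [0.5153, 0.0227, 0.1767]
tool_rot: [-2.371, -2.061, 0.001]
force: [-0.6, 0.1, -0.4]
opening: 0.0182
grasp_force: 107.8
```

Emit:
play_rows([
  {"xyz": [-0.0003, 0, 0.0015], "yaw": 0, "claw": 0.01},
  {"xyz": [-0.0005, 0, 0.003], "yaw": 0, "claw": 0.01},
  {"xyz": [-0.0007, 0, 0.0045], "yaw": 0, "claw": 0.01},
])

```text
time_s: 13.65
tool_pos: [0.5153, 0.022, 0.1724]
tool_rot: [-2.371, -2.061, 0.0]
force: [-0.9, 0.7, 0.1]
opening: 0.0181
grasp_force: 107.9
```

Emit:
play_rows([
  {"xyz": [-0.0001, 0, 0.0015], "yaw": 0, "claw": 0.01},
  {"xyz": [-0.0003, 0, 0.003], "yaw": 0, "claw": 0.01},
  {"xyz": [-0.0005, 0, 0.0045], "yaw": 0, "claw": 0.01},
])

```text
time_s: 13.95
tool_pos: [0.5152, 0.0214, 0.1679]
tool_rot: [-2.371, -2.061, 0.0]
force: [0.2, -0.0, 0.5]
opening: 0.0183
grasp_force: 107.9
```

Run:
```python
from h import *
s=ctrl.get_state(); print(s["force"],s["tool_pos"],heading(),np.round(hook(),4))
```

```text
[ 0.20622952 -0.04055346  0.53618311] [0.51524676 0.02142938 0.16786617] 81.98665120188892 [[0.5578 0.1518 0.1855]
 [0.5341 0.1551 0.1855]
 [0.5737 0.1495 0.1855]]
```

Emit:
play_rows([
  {"xyz": [-0.0001, 0, 0.0015], "yaw": 0, "claw": 0.01},
  {"xyz": [-0.0003, 0, 0.003], "yaw": 0, "claw": 0.01},
  {"xyz": [-0.0004, 0, 0.0045], "yaw": 0, "claw": 0.01},
])

```text
time_s: 14.25
tool_pos: [0.5152, 0.021, 0.1634]
tool_rot: [2.371, 2.061, -0.0]
force: [-1.4, -0.4, 0.2]
opening: 0.0184
grasp_force: 107.9
```

Emit:
play_rows([
  {"xyz": [-0.0001, 0, 0.0015], "yaw": 0, "claw": 0.01},
  {"xyz": [-0.0002, 0, 0.003], "yaw": 0, "claw": 0.01},
  {"xyz": [-0.0003, 0, 0.0045], "yaw": 0, "claw": 0.01},
])

```text
time_s: 14.55
tool_pos: [0.5152, 0.0206, 0.1589]
tool_rot: [2.371, 2.061, -0.0]
force: [0.1, -1.0, 0.2]
opening: 0.0182
grasp_force: 107.9
```

Emit:
play_rows([
  {"xyz": [-0.0001, 0, 0.0015], "yaw": 0, "claw": 0.01},
  {"xyz": [-0.0002, 0, 0.003], "yaw": 0, "claw": 0.01},
  {"xyz": [-0.0003, 0, 0.0045], "yaw": 0, "claw": 0.01},
])

```text
time_s: 14.85
tool_pos: [0.5152, 0.0205, 0.1544]
tool_rot: [-2.371, -2.061, 0.0]
force: [-1.5, -0.8, 0.4]
opening: 0.0185
grasp_force: 107.9
```

Emit:
play_rows([
  {"xyz": [-0.0001, 0, 0.0015], "yaw": 0, "claw": 0.01},
  {"xyz": [-0.0002, 0, 0.003], "yaw": 0, "claw": 0.01},
  {"xyz": [-0.0003, 0, 0.0045], "yaw": 0, "claw": 0.01},
])

```text
time_s: 15.15
tool_pos: [0.5155, 0.0204, 0.1504]
tool_rot: [-2.371, -2.061, -0.001]
force: [-1.3, -0.8, 4.2]
opening: 0.0184
grasp_force: 108.5
```

Catch felt (about 5 N). Finer steps.

Emit:
play_rows([
  {"xyz": [0, 0, 0.0007], "yaw": 0, "claw": 0.01},
  {"xyz": [0, 0, 0.0014], "yaw": 0, "claw": 0.01},
])

```text
time_s: 15.35
tool_pos: [0.5156, 0.0203, 0.149]
tool_rot: [-2.371, -2.061, -0.001]
force: [-2.6, -1.7, 5.1]
opening: 0.0183
grasp_force: 108.6
```

Emit:
play_rows([
  {"xyz": [0, 0, 0.0007], "yaw": 0, "claw": 0.01},
  {"xyz": [0, 0, 0.0013], "yaw": 0, "claw": 0.01},
])

```text
time_s: 15.55
tool_pos: [0.5156, 0.0204, 0.1477]
tool_rot: [2.371, 2.061, 0.001]
force: [-2.4, -1.2, 5.3]
opening: 0.0186
grasp_force: 108.6
```

Emit:
play_rows([
  {"xyz": [0, 0, 0.0007], "yaw": 0, "claw": 0.01},
  {"xyz": [0, 0, 0.0014], "yaw": 0, "claw": 0.01},
])

```text
time_s: 15.75
tool_pos: [0.5156, 0.0203, 0.1462]
tool_rot: [2.371, 2.06, 0.001]
force: [-0.9, -0.7, 4.5]
opening: 0.0183
grasp_force: 108.4
```

Emit:
play_rows([
  {"xyz": [0, 0, 0.0007], "yaw": 0, "claw": 0.01},
  {"xyz": [0, 0, 0.0014], "yaw": 0, "claw": 0.01},
])

```text
time_s: 15.95
tool_pos: [0.515, 0.0204, 0.144]
tool_rot: [2.371, 2.061, -0.001]
force: [-0.6, 0.2, -1.2]
opening: 0.0183
grasp_force: 107.7
```

Force dropped to the pole's weight alone, so the flap snapped over. I'll probe gently for the firm stop.

Emit:
play_rows([
  {"xyz": [0, 0, 0.001], "yaw": 0, "claw": 0.01},
  {"xyz": [0, 0, 0.002], "yaw": 0, "claw": 0.01},
  {"xyz": [0, 0, 0.002], "yaw": 0, "claw": 0.01},
])

```text
time_s: 16.25
tool_pos: [0.5147, 0.0203, 0.1419]
tool_rot: [-2.371, -2.061, 0.002]
force: [1.0, 0.0, -1.7]
opening: 0.0182
grasp_force: 107.7
```

Run:
```python
from h import *
s=ctrl.get_state(); print(s["force"],s["moment"],s["tool_pos"],heading(),np.round(hook(),4))
```

```text
[ 1.01082522  0.00226444 -1.67160349] [ 0.01146538 -0.03497327  0.0502661 ] [0.51465838 0.0203026  0.14186991] 81.99864075217188 [[0.5572 0.1507 0.1594]
 [0.5335 0.154  0.1595]
 [0.5731 0.1484 0.1594]]
```

Emit:
play_rows([
  {"xyz": [0, 0, 0.001], "yaw": 0, "claw": 0.01},
  {"xyz": [0, 0, 0.0015], "yaw": 0, "claw": 0.01},
])

```text
time_s: 16.45
tool_pos: [0.5151, 0.0202, 0.1408]
tool_rot: [2.371, 2.061, -0.0]
force: [0.9, 0.7, -1.6]
opening: 0.0181
grasp_force: 107.7
```

Emit:
play_rows([
  {"xyz": [0, 0, 0.0007], "yaw": 0, "claw": 0.01},
  {"xyz": [0, 0, 0.0014], "yaw": 0, "claw": 0.01},
])

```text
time_s: 16.65
tool_pos: [0.5153, 0.0203, 0.1398]
tool_rot: [-2.371, -2.061, -0.001]
force: [-0.5, -0.8, 0.8]
opening: 0.0182
grasp_force: 107.8
```

Emit:
play_rows([
  {"xyz": [0, 0, 0.0006], "yaw": 0, "claw": 0.01},
  {"xyz": [0, 0, 0.0006], "yaw": 0, "claw": 0.01},
])

```text
time_s: 16.85
tool_pos: [0.5154, 0.0202, 0.1392]
tool_rot: [-2.371, -2.061, -0.001]
force: [-0.1, -0.0, 1.1]
opening: 0.0179
grasp_force: 108.0
```

Emit:
play_rows([
  {"xyz": [0, 0, 0.0008], "yaw": 0, "claw": 0.01},
  {"xyz": [0, 0, 0.0008], "yaw": 0, "claw": 0.01},
])

```text
time_s: 17.05
tool_pos: [0.5154, 0.0202, 0.1385]
tool_rot: [2.371, 2.06, 0.001]
force: [-1.4, -0.3, 2.7]
opening: 0.0182
grasp_force: 108.2
```

Emit:
play_rows([
  {"xyz": [0, 0, 0.0007], "yaw": 0, "claw": 0.01},
  {"xyz": [0, 0, 0.0007], "yaw": 0, "claw": 0.01},
])

```text
time_s: 17.25
tool_pos: [0.5155, 0.0203, 0.1378]
tool_rot: [2.371, 2.06, 0.001]
force: [-1.2, -1.8, 4.1]
opening: 0.0179
grasp_force: 108.4
```

The force rises linearly past 5 N with hardly any travel, so the flap is on its stop. I'll back up to the hole's centre and unhook.

Emit:
play_rows([
  {"xyz": [0, 0, -0.002], "yaw": 0, "claw": 0.01},
  {"xyz": [0, 0, -0.0035], "yaw": 0, "claw": 0.01},
  {"xyz": [0, 0, -0.005], "yaw": 0, "claw": 0.01},
  {"xyz": [0, 0, -0.005], "yaw": 0, "claw": 0.01},
])

```text
time_s: 17.65
tool_pos: [0.5149, 0.0204, 0.1423]
tool_rot: [-2.371, -2.061, 0.001]
force: [0.4, 0.7, -1.0]
opening: 0.0185
grasp_force: 107.6
```

Emit:
play_rows([
  {"xyz": [0, -0.003, 0], "yaw": 0, "claw": 0.01},
  {"xyz": [0, -0.006, 0], "yaw": 0, "claw": 0.01},
  {"xyz": [0, -0.009, 0], "yaw": 0, "claw": 0.01},
  {"xyz": [0, -0.012, 0], "yaw": 0, "claw": 0.01},
])

```text
time_s: 18.05
tool_pos: [0.5028, 0.022, 0.1424]
tool_rot: [-2.371, -2.061, 0.0]
force: [0.0, -0.4, -1.6]
opening: 0.0179
grasp_force: 107.6
```

Emit:
play_rows([
  {"xyz": [0, -0.004, 0], "yaw": 0, "claw": 0.01},
  {"xyz": [0, -0.009, 0], "yaw": 0, "claw": 0.01},
  {"xyz": [0, -0.015, 0], "yaw": 0, "claw": 0.01},
  {"xyz": [0, -0.022, 0], "yaw": 0, "claw": 0.01},
  {"xyz": [0, -0.03, 0], "yaw": 0, "claw": 0.01},
  {"xyz": [0, -0.03, 0], "yaw": 0, "claw": 0.01},
  {"xyz": [-0.02, -0.03, 0], "yaw": 0, "claw": 0.01},
  {"xyz": [-0.05, -0.03, 0], "yaw": 0, "claw": 0.01},
  {"xyz": [-0.09, -0.03, -0.01], "yaw": 0, "claw": 0.01},
  {"xyz": [-0.13, -0.03, -0.03], "yaw": 0, "claw": 0.01},
])

```text
time_s: 19.05
tool_pos: [0.454, -0.1032, 0.1718]
tool_rot: [-2.368, -2.062, 0.004]
force: [0.8, -0.2, -0.8]
opening: 0.0183
grasp_force: 107.7
```

Run:
```python
from h import *
s=ctrl.get_state(); print(s["force"],s["tool_pos"],heading())
p=np.array(s["tool_pos"])
for w in ([.4732,-.2377,.16],[.4732,-.2377,.038]): print(w,tool(np.array(w)-p), "yaw",heading()-93.3)
```

```text
[ 0.75742894 -0.15008537 -0.75001734] [ 0.45401182 -0.10324385  0.17181789] 82.09312066573584
[0.4732, -0.2377, 0.16] [-130.5   37.5   11.9] yaw -11.206879334264158
[0.4732, -0.2377, 0.038] [-130.4   37.9  133.9] yaw -11.206879334264158
```

Emit:
play_rows([
  {"xyz": [-0.03, 0.01, 0], "yaw": -3, "claw": 0.01},
  {"xyz": [-0.065, 0.02, 0], "yaw": -6, "claw": 0.01},
  {"xyz": [-0.1, 0.03, 0], "yaw": -9, "claw": 0.01},
  {"xyz": [-0.125, 0.038, 0], "yaw": -11.2, "claw": 0.01},
  {"xyz": [-0.125, 0.038, 0.01], "yaw": -11.2, "claw": 0.01},
  {"xyz": [-0.125, 0.038, 0.01], "yaw": -11.2, "claw": 0.01},
  {"xyz": [-0.125, 0.038, 0.01], "yaw": -11.2, "claw": 0.01},
])

```text
time_s: 19.75
tool_pos: [0.4753, -0.2302, 0.1618]
tool_rot: [-2.156, -2.282, 0.0]
force: [-0.4, 0.2, -0.8]
opening: 0.018
grasp_force: 107.7
```

Run:
```python
from h import *
s=ctrl.get_state(); print(s["force"],s["tool_pos"],heading())
p=np.array(s["tool_pos"])
for w in ([.4732,-.2377,.038],): print(w,tool(np.array(w)-p), "yaw",heading()-93.35)
b,cb=grab("top"); a,ca=grab("scene"); f,c=grab("wrist")
M=np.zeros((600,800,3),np.uint8)
M[:300,:400]=crop(b,340,200,160,120,400,300); M[:300,400:]=crop(a,170,210,160,120,400,300)
M[300:,:400]=crop(b,140,90,120,180,400,300)
M[300:,400:]=cv2.resize(f,(400,300))
cv2.imwrite("pics/m6.png",M)
```

```text
[-0.43712637  0.24142384 -0.83549855] [ 0.47528602 -0.2301994   0.16183484] 93.25000138959096
[0.4732, -0.2377, 0.038] [ -7.5  -2.3 123.8] yaw -0.09999861040903113
```

View pics/m6.png

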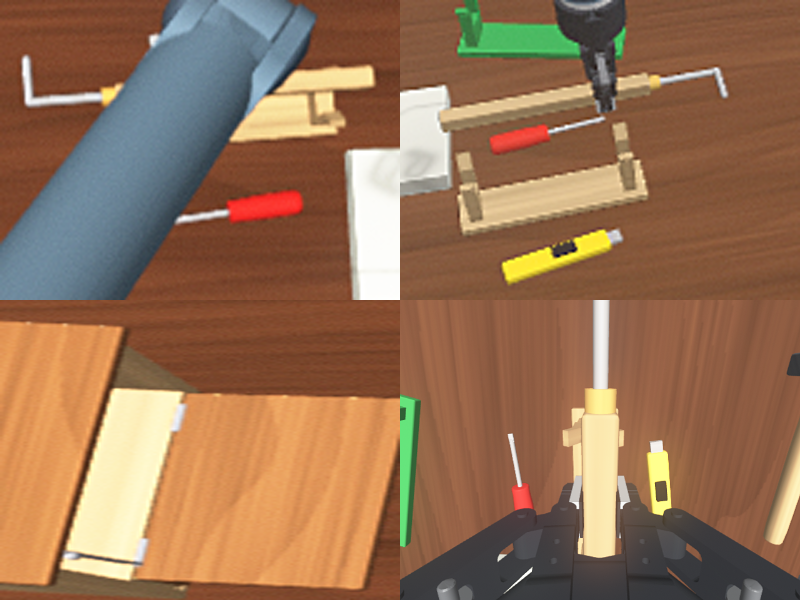

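The flap is open and flat (lower left of the picture). The pole is held level over the rack with no visible tilt. Next I'll align and lower it.

Emit:
play_rows([
  {"xyz": [-0.0075, -0.0023, 0.02], "yaw": 0, "claw": 0.01},
  {"xyz": [-0.0075, -0.0023, 0.04], "yaw": 0, "claw": 0.01},
  {"xyz": [-0.0075, -0.0023, 0.055], "yaw": 0, "claw": 0.01},
  {"xyz": [-0.0075, -0.0023, 0.055], "yaw": 0, "claw": 0.01},
  {"xyz": [-0.0075, -0.0023, 0.055], "yaw": 0, "claw": 0.01},
])

```text
time_s: 20.4
tool_pos: [0.474, -0.2389, 0.1076]
tool_rot: [-2.158, -2.283, 0.0]
force: [-0.1, -0.0, -1.3]
opening: 0.0183
grasp_force: 107.7
```

Run:
```python
from h import *
s=ctrl.get_state(); print(s["force"],s["tool_pos"],heading())
print(tool(np.array([.4732,-.2377,.038])-s["tool_pos"]), "yaw",heading()-93.35)
```

```text
[-0.09705992 -0.01571179 -1.33409751] [ 0.47402112 -0.2389241   0.10762509] 93.23490818665157
[ 1.3 -0.7 69.6] yaw -0.11509181334842822
```

Emit:
play_rows([
  {"xyz": [0.001, -0.0007, 0.012], "yaw": -0.1, "claw": 0.01},
  {"xyz": [0.001, -0.0007, 0.024], "yaw": -0.1, "claw": 0.01},
  {"xyz": [0.001, -0.0007, 0.036], "yaw": -0.1, "claw": 0.01},
  {"xyz": [0.001, -0.0007, 0.048], "yaw": -0.1, "claw": 0.01},
  {"xyz": [0.001, -0.0007, 0.058], "yaw": -0.1, "claw": 0.01},
])

```text
time_s: 20.9
tool_pos: [0.4725, -0.2381, 0.048]
tool_rot: [-2.156, -2.283, 0.001]
force: [0.3, -0.2, -1.6]
opening: 0.0181
grasp_force: 107.7
```

Emit:
play_rows([
  {"xyz": [0, 0, 0.004], "yaw": 0, "claw": 0.01},
  {"xyz": [0, 0, 0.008], "yaw": 0, "claw": 0.01},
  {"xyz": [0, 0, 0.011], "yaw": 0, "claw": 0.01},
  {"xyz": [0, 0, 0.011], "yaw": 0, "claw": 0.01},
])

```text
time_s: 21.3
tool_pos: [0.473, -0.2384, 0.0384]
tool_rot: [-2.157, -2.284, 0.0]
force: [1.0, 0.1, -1.4]
opening: 0.0185
grasp_force: 107.7
```

Emit:
play_rows([
  {"xyz": [0, 0, 0.001], "yaw": 0, "claw": 0.01},
  {"xyz": [0, 0, 0.0015], "yaw": 0, "claw": 0.01},
  {"xyz": [0, 0, 0.0015], "yaw": 0, "claw": 0.01},
  {"xyz": [0, 0, 0.0015], "yaw": 0, "claw": 0.03},
  {"xyz": [0, 0, 0.0015], "yaw": 0, "claw": 0.055},
  {"xyz": [0, 0, 0.0015], "yaw": 0, "claw": 0.055},
  {"xyz": [0, 0, 0.0015], "yaw": 0, "claw": 0.055},
], newtons=25)

```text
time_s: 22.0
tool_pos: [0.4732, -0.2384, 0.0371]
tool_rot: [2.157, 2.284, 0.0]
force: [0.1, 0.3, 0.8]
opening: 0.0548
grasp_force: 0.0
```

Emit:
play_rows([
  {"xyz": [0, 0, -0.02], "yaw": 0, "claw": 0.055},
  {"xyz": [0, 0, -0.05], "yaw": 0, "claw": 0.055},
  {"xyz": [0, 0, -0.09], "yaw": 0, "claw": 0.055},
  {"xyz": [0, 0, -0.13], "yaw": 0, "claw": 0.055},
  {"xyz": [0, 0, -0.17], "yaw": 0, "claw": 0.055},
  {"xyz": [0, 0, -0.21], "yaw": 0, "claw": 0.055},
  {"xyz": [0, 0, -0.21], "yaw": 0, "claw": 0.055},
])

```text
time_s: 22.7
tool_pos: [0.4766, -0.2408, 0.2528]
tool_rot: [2.151, 2.276, 0.01]
force: [0.9, 0.1, 0.6]
opening: 0.055
grasp_force: 0.0
```

Run:
```python
from h import *
s=ctrl.get_state(); print(s["force"],s["tool_pos"],s["opening"],s["time_s"])
a,ca=grab("scene"); f,c=grab("wrist")
# compare scene around the pole with the first picture, and elsewhere
a0=cv2.imread("pics/scene0.png"); d=cv2.absdiff(a,a0).max(2)
for n,(x,y,w,h) in {"pole/rack":(188,258,115,45),"jar":(385,245,28,35),"dye":(345,235,22,30),"awl":(200,255,55,15),"knife":(208,300,55,25)}.items():
    r=d[y:y+h,x:x+w]; print(n,"changed px",int((r>40).sum()),"of",r.size)
# pole in wrist view: wood ferrule/handle lines on rays
def steel(im): 
    hsv=cv2.cvtColor(im,cv2.COLOR_BGR2HSV); return ((hsv[...,1]<50)&(hsv[...,2]>130)).astype(np.uint8)
for im in (a0,a):
    m=steel(im)[258:282,276:304]; ys,xs=np.nonzero(m); print("rod px",len(xs),xs.min()+276,xs.max()+276,ys.min()+258,ys.max()+258,xs.mean()+276,ys.mean()+258)
```

```text
[0.91894753 0.09337343 0.58591005] [ 0.47661841 -0.24083909  0.25275256] 0.055025592013526116 22.7
pole/rack changed px 243 of 5175
jar changed px 976 of 980
dye changed px 0 of 660
awl changed px 1 of 825
knife changed px 0 of 1375
rod px 70 276 299 264 275 289.57142857142856 268.15714285714284
rod px 68 276 298 265 276 289.54411764705884 269.1029411764706
```

Run:
```python
from h import *
for n,boxes in {"scene":{"hook":(285,260,18,20),"ferrule":(262,262,24,16),"far end":(188,276,24,18),"flapless knife":(208,300,55,25)},"top":{"hook":(345,228,16,28),"ferrule":(372,238,20,16),"far end":(466,230,16,16)}}.items():
    im=grab(n)[0]; i0=cv2.imread(f"pics/{n}0.png")
    for k,(x,y,w,h) in boxes.items():
        A=cv2.resize(i0[y:y+h,x:x+w],None,fx=4,fy=4,interpolation=cv2.INTER_CUBIC)
        B=cv2.resize(im[y-5:y+h+5,x-5:x+w+5],None,fx=4,fy=4,interpolation=cv2.INTER_CUBIC)
        r=cv2.matchTemplate(B,A,cv2.TM_CCOEFF_NORMED); _,v,_,l=cv2.minMaxLoc(r); print(n,k,round(v,3),(np.array(l)-20)/4)
```

```text
scene hook 0.987 [0. 1.]
scene ferrule 0.977 [-0.25  1.  ]
scene far end 0.95 [0.  0.5]
scene flapless knife 0.999 [0. 0.]
top hook 0.981 [ 0.25 -1.5 ]
top ferrule 0.974 [ 0.   -1.25]
top far end 0.969 [ 0.25 -0.5 ]
```

The pole lies in both forks, shifted about 3 mm sideways within the notch play. The gripper is clear and the awl, knife and dye bottle haven't moved. Handing in.

```bash
python3 -c "
from station import ctrl
print(ctrl.job_done())"
```

```text
the job is handed in; nothing more can be done
None
```

I handed the job in: the flap is open on its firm stop with the pole unhooked, and the largest force I read on the eye was about 6 to 7 N. The pole is back in both forks of its rack, about 3 mm to one side of where it lay; the awl, knife and dye bottle had not moved, and I could not check the glue jar because the open flap hides it.

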